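# Flip the sprung slab rest over centre

### The job

Two sprung fold-over rests for propping up slab glass stand on the worktable, both leaning the same way on their bases. Push the rest that is an open loop of bent round bar up and over its centre so that it snaps fully home against its other stop, and leave it there. Leave the rest with the solid plate leaning as it is.

Things in the scene. Friction and masses are not known exactly. Their poses are not given: they have to be found in the camera images.
- loop_stand: Fixed plywood base, 150 x 140 x 12 mm, of the open-loop rest. Origin: centre of its underside, on the table. x points across the hinge to the side the rest must go to, y along the hinge pin (30 mm above the origin), z up. The rest, an inverted U of 10 mm round steel bar 86 mm wide, leans 40 degrees to -x at the start; posts and cheeks at the hinge are up to 51 mm high, toe lips 16 mm.
- loop_bar (a point): Middle of the loop's top crossbar (10 mm round bar along the base's y), 100 mm from the hinge pin. Start: 64 mm to -x of the pin and 106 mm above the table; upright: 130 mm up; flipped: 64 mm to +x, 106 mm up. A level push of up to 10 N on the bar from the -x side towards +x, ending just past the pin, swings the rest over.
- loop_rest (a joint): Hinge angle of the loop rest: 0 at its start stop (leaning to the base's -x), 0.7 rad upright, 1.4 at the other stop (leaning to +x). A spring drives it from upright to whichever stop is nearer: let go before upright it falls back; pushed 0.1 rad past upright it snaps to the far stop by itself and stays.
- plate_rest (a joint): Hinge angle of the other rest, to be left alone: same base, but a solid steel plate, 84 mm wide, 7 mm thick, reaching 104 mm from its pin. It stands 0.2 to 0.45 m to the left or right of the loop rest. 0 at its start stop (leaning 40 degrees, roughly towards the robot), 0.7 upright, 1.4 at the other stop; sprung the same way.

How it is judged (in metres and radians):
At the end, for the whole second after the job is handed in: the loop rest is within about 0.15 rad (9 degrees) of its far stop and at rest, and the plate rest is within 0.15 rad of its start stop (value of joint loop_rest above 1.25 rad and velocity of joint loop_rest between -0.1 and 0.1 rad/s and value of joint plate_rest below 0.15 rad); the robot touches nothing.
It fails at once if the plate rest is pushed more than 0.35 rad (20 degrees) off its start stop (value of joint plate_rest above 0.35 rad).
It also fails if it takes over 29 s, if anything falls off the work surface, if the arm or the gripper's body presses on something with over 40 N, if the wrist force passes 120 N, or if a joint passes its speed limit or range.

### The arm

A 6-joint arm with a two-finger parallel gripper is mounted at the origin on a cart in front of the work surface, level with it; the furniture and walls round the work are solid. World frame = base frame: x ahead of the robot, y to its left, z up, the work surface at z = 0. Lengths are in mm, angles in degrees, forces in N, time in s.
With the tool pointing down it reaches from about 350 to 925 mm from the base axis. Payload 6.4 kg.
Tool frame: the origin (TCP) lies between the finger pads; the fingertips stand 8 mm ahead of it and the grasp point (between the pads) lies 11 mm behind it; z points along the fingers, y is the line along which they close (so a half turn about z gives the same grasp; the last joint's range is limited). The gripper opens to 85 mm and grips with 20 to 120 N. Pads are 22 mm wide; open, the fingers measure 114 mm over their backs; the gripper's body (76 mm by 85 mm) begins 54 mm behind the grasp point. The pads swing forward as they close: fully open they stand 13 mm farther back than shut.
Start: joints at [-84.746, 14.043, 89.255, -0, 76.702, -9.975], TCP at [170.747, -627.184, 239.29] pointing down, gripper open.
Joint ranges: [-179.41, 179.41], [-58.25, 129.5], [7.25, 145.43], [-54.29, 234.29], [11.92, 165.04], [-157.13, 157.13]. Speed limits (degrees/s): [147.25, 147.25, 180, 180, 180, 180].

### API

Orientations are given as a 3x3 rotation matrix whose columns are the frame's x, y, z axes.
In Python, from workcell import arm gives the robot as it stands.
- The arm moves only by the tool play_rows, never from a script. Its argument "steps" is a list of rows, each a list of 3 entries, a list of its own where there are three numbers: the shift along the tool's x, y, z in m, then the turn, a rotation vector about the tool's x, y, z in degrees, then the closure in counts, from 0 (fully open) to 255 (shut). A call has exactly 5 rows; each row is the pose to reach, as a shift and turn from the pose commanded when the call began, along the tool's axes at that moment; what a row does not reach only later rows make up. A row lasts 1/12 s, in which the tool goes at most 41.7 mm and 7.16 degrees, less where a joint would pass 70% of its speed; a pose out of reach is approached as far as the arm can. A call with a gripper value outside its range is refused whole. The fingers move at their own pace and stop on an object; the grip force is fixed at half the most. Time passes only in rows, so rows that repeat a pose let the fingers close, or fill a call up. It gives the time, the measured TCP pose, the force, the opening and the grip force at its end, in the units of the state.
- arm.read_state(): the state, without advancing time (a new reading comes with each control period).
- arm.grab_frame(name): name is "scene" or "top" or "wrist"; returns a dict with "color" (384x512x3 uint8, red, green, blue), "camera_matrix" (3x3 intrinsics, pixels), "R" (3x3) and "t" (3): a world point X has camera coordinates R X + t; the wrist camera has in their place "T_tool_cam" (4x4, takes a point from camera to tool coordinates, whose origin is the TCP and whose axes are the flange's). Camera axes: x right, y down, z forward; pixel columns grow to the right and rows downward; lengths in mm; the calibration is good to about 2 mm. A picture is of the moment at which its call begins: read the wrist's pose just before it. There is no depth.
- arm.sign_off(): hands the job in; it is judged then, once.
The state is a dict: "clock": time; "joint_positions": joint angles; "qvel": joint speeds; "joint_efforts": joint torques, N m; "eef_pos": TCP position; "tcp_rot": TCP orientation; "force": force on the tool from outside, world axes, zero at the start; "ft_torque": the same for the moment, N m; "opening": finger opening in mm; "grip_force": force on a finger pad.
Only numpy, scipy, OpenCV 4.12 (cv2) and the standard library are available. Lean on these libraries where they do the work, as an engineer would, in place of code of your own. Each camera call takes 0.05 s, during which the arm holds its last target. There are 200 camera calls.

## Working session

There is one attempt and no reset: what is moved stays moved. The work goes in short steps, Python scripts to look and compute and a tool call to move; the robot and the scene stay as the last step left them, time stands still between calls to the robot, and variables do not carry over. Pictures are saved under pics/ and viewed, at most 10 in all, crops included, and the job is handed in when it is done.

Besides the shell and the picture viewer there is one more tool, called as name(argument=value, ...) on one line, values as JSON. play_rows: Moves the arm, as the interface text tells. Its arguments: {"type":"object","properties":{"steps":{"type":"array"}},"required":["steps"]}

```bash
mkdir -p pics
python3 - <<'E'
from workcell import arm
import cv2,pickle,numpy as np
s=arm.read_state();print(s)
d={n:arm.grab_frame(n) for n in("scene","top")}
pickle.dump(d,open("f.pkl","wb"))
for n in d:
    cv2.imwrite(f"pics/{n}.png",d[n]["color"][:,:,::-1]);print(n,d[n]["camera_matrix"],d[n]["R"],d[n]["t"])
E
```

```text
{'clock': 0.0, 'joint_positions': array([-8.47460379e+01,  1.40845090e+01,  8.93262150e+01, -2.10405457e-03,
        7.67025137e+01, -9.97566829e+00]), 'qvel': array([ 0.01268308, -0.06466044, -0.04905772,  0.04586994,  0.00922867,
       -0.0024465 ]), 'joint_efforts': array([ 1.98174297e-03, -4.29497695e+01, -3.26127112e+01, -1.65064796e-05,
        5.39823333e-03, -3.57274125e-06]), 'eef_pos': array([ 170.6874986 , -626.61210171,  238.16373014]), 'tcp_rot': array([[ 9.64878580e-01,  2.62696172e-01, -2.16564961e-04],
       [ 2.62696081e-01, -9.64876629e-01,  1.96479235e-03],
       [ 3.07184959e-04, -1.95267682e-03, -9.99998046e-01]]), 'force': array([-0.50859128, -0.89494373, -0.54581242]), 'ft_torque': array([ 0.00548163, -0.05085144,  0.01704801]), 'grip_force': 0.0, 'opening': 85.20449066503122}
scene [[420.68578323   0.         253.16949478]
 [  0.         420.68578323 192.07596103]
 [  0.           0.           1.        ]] [[-0.79045419 -0.61245784 -0.00880784]
 [-0.32008351  0.42528284 -0.84657017]
 [ 0.52223436 -0.66635569 -0.53220425]] [438.65074888 269.81036757 689.7974994 ]
top [[390.92155367   0.         262.21395548]
 [  0.         390.92155367 191.72234422]
 [  0.           0.           1.        ]] [[-0.02521401 -0.99942448  0.0226927 ]
 [-0.9823886   0.02056744 -0.18571381]
 [ 0.1851402  -0.02697564 -0.9823418 ]] [-26.34446262 528.55074212 837.85835116]
```

View pics/scene.png

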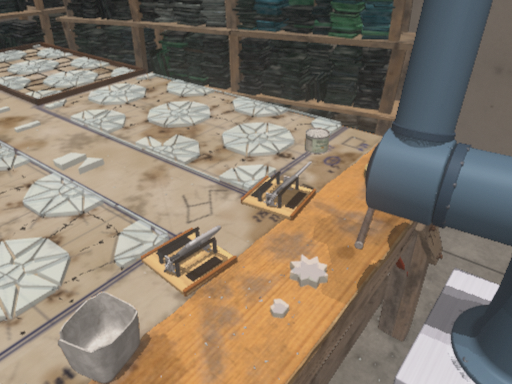

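View pics/top.png

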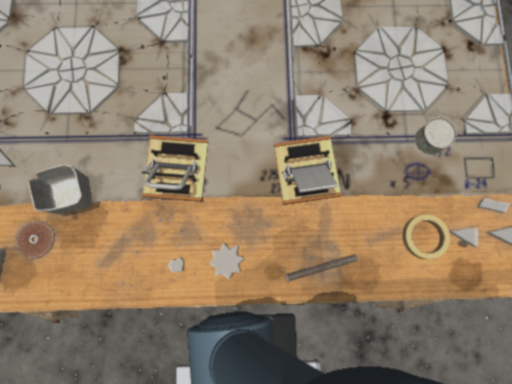

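The top view shows the loop rest at about (175,168) and the plate rest at about (308,170). I'll enlarge the loop.

Run:
```python
import cv2,pickle
d=pickle.load(open("f.pkl","rb"))
c=d["top"]["color"][130:210,130:215,::-1]
cv2.imwrite("pics/crop.png",cv2.resize(c,None,fx=7,fy=7,interpolation=cv2.INTER_CUBIC))
```

```text
(no output)
```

View pics/crop.png

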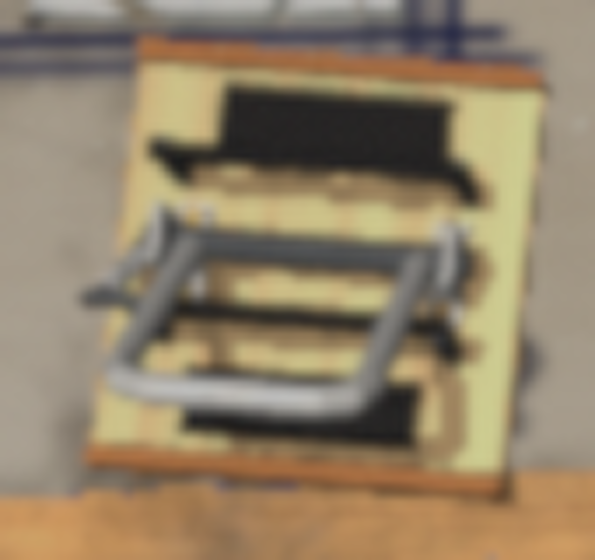

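The crop shows the loop leaning toward the robot. Its bar runs from (120,380) to (365,405), and the base corners are at (140,45), (545,85), (505,490) and (90,460).

```bash
cat > h.py <<'E'
import numpy as np
def ray(f,u,v,z):
    K,R,t=f["camera_matrix"],np.array(f["R"]),np.array(f["t"])
    d=R.T@np.linalg.solve(K,[u,v,1.]);c=-R.T@t
    return c+d*(z-c[2])/d[2]
E
python3 - <<'E'
import pickle,numpy as np
from h import ray
f=pickle.load(open("f.pkl","rb"))["top"]
P=lambda x,y,z:ray(f,130+(x+.5)/7-.5,130+(y+.5)/7-.5,z)
for p in [(120,382),(365,405),(243,394)]:print("bar",P(*p,106).round(1))
c=[P(*p,12) for p in [(140,52),(545,85),(505,490),(90,455)]]
for x in c:print("cor",x.round(1))
print(np.mean(c,0))
print("plate",ray(f,308,170,12), ray(f,313,178,100))
# joints & tool
E
```

```text
bar [538.7 207.2 106. ]
bar [530.  133.3 106. ]
bar [534.2 170.1 106. ]
cor [675.2 229.3  12. ]
cor [660.8  89.9  12. ]
cor [519.1 103.2  12. ]
cor [534. 242.  12.]
[597.28991117 166.09990834  12.        ]
plate [ 585.68801177 -150.85545855   12.        ] [ 546.21397682 -147.6748956   100.        ]
```

play_rows(steps=[[[0.033,-0.025,0],[0,0,4.2],255],[[0.066,-0.05,0],[0,0,8.4],255],[[0.098,-0.076,0],[0,0,12.6],255],[[0.131,-0.101,0],[0,0,16.8],255],[[0.164,-0.126,0],[0,0,20.8],255]])

```text
clock: 0.52
eef_pos: [296.5, -460.6, 238.7]
tcp_rot: [[0.995, -0.101, -0.0], [-0.101, -0.995, 0.001], [-0.0, -0.001, -1.0]]
force: [-0.4, -1.6, 0.2]
opening: 25.3
grip_force: 0.0
```

play_rows(steps=[[[0.021,-0.034,0],[0,0,0],255],[[0.042,-0.068,0],[0,0,0],255],[[0.064,-0.102,0],[0,0,0],255],[[0.085,-0.136,0],[0,0,0],255],[[0.107,-0.17,0],[0,0,0],255]])

```text
clock: 0.93
eef_pos: [419.5, -301.7, 239.0]
tcp_rot: [[0.995, -0.097, -0.0], [-0.097, -0.995, 0.0], [-0.0, -0.0, -1.0]]
force: [0.6, -0.1, 1.3]
opening: -0.2
grip_force: 0.0
```

play_rows(steps=[[[0,-0.04,0],[0,0,0],255],[[0,-0.08,0],[0,0,0],255],[[0,-0.12,0],[0,0,0],255],[[0,-0.16,0],[0,0,0],255],[[0,-0.2,0],[0,0,0],255]])

```text
clock: 1.35
eef_pos: [437.8, -102.7, 238.9]
tcp_rot: [[0.995, -0.097, -0.0], [-0.097, -0.995, 0.0], [-0.0, -0.0, -1.0]]
force: [0.3, 0.4, 0.9]
opening: 0.2
grip_force: 0.0
```

play_rows(steps=[[[0,-0.04,0],[0,0,0],255],[[0,-0.08,0],[0,0,0],255],[[0,-0.12,0],[0,0,0],255],[[0,-0.16,0],[0,0,0],255],[[0,-0.2,0],[0,0,0],255]])

```text
clock: 1.77
eef_pos: [457.2, 96.4, 239.1]
tcp_rot: [[0.995, -0.097, 0.0], [-0.097, -0.995, -0.0], [0.0, 0.0, -1.0]]
force: [0.8, -0.6, 0.5]
opening: -0.0
grip_force: 0.0
```

play_rows(steps=[[[0,-0.03,0.02],[0,0,0],255],[[0,-0.06,0.045],[0,0,0],255],[[0,-0.08,0.075],[0,0,0],255],[[0,-0.082,0.107],[0,0,0],255],[[0,-0.082,0.137],[0,0,0],255]])

```text
clock: 2.18
eef_pos: [465.0, 177.4, 100.6]
tcp_rot: [[0.996, -0.094, -0.0], [-0.094, -0.996, 0.0], [-0.0, -0.0, -1.0]]
force: [-0.3, -0.2, -0.1]
opening: -0.3
grip_force: 0.0
```

Run:
```python
from workcell import arm
import cv2
print(arm.read_state()["eef_pos"])
a=arm.grab_frame("top")["color"][110:230,110:230,::-1]
b=arm.grab_frame("wrist")["color"][:,:,::-1]
cv2.imwrite("pics/c2.png",cv2.hconcat([cv2.resize(a,(384,384),interpolation=cv2.INTER_CUBIC),cv2.resize(b,(400,384))]))
```

```text
[464.9816599  177.43881255 100.55755975]
```

View pics/c2.png

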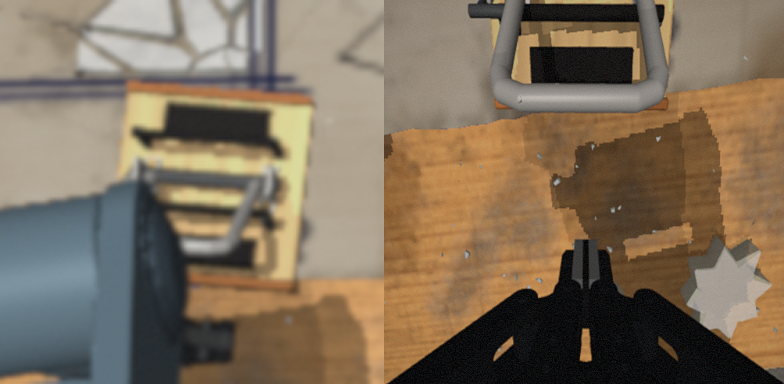

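The wrist view shows the closed fingers (about 585,245) centred on the bar (497–665, row 95), so I'll push along tool x.

play_rows(steps=[[[0.01,0,0],[0,0,0],255],[[0.02,0,0],[0,0,0],255],[[0.03,0,0],[0,0,0],255],[[0.04,0,0],[0,0,0],255],[[0.048,0,0],[0,0,0],255]])

```text
clock: 2.7
eef_pos: [516.3, 171.0, 104.2]
tcp_rot: [[0.995, -0.098, 0.004], [-0.098, -0.995, 0.0], [0.004, -0.001, -1.0]]
force: [0.3, -0.6, 0.3]
opening: 0.1
grip_force: 0.0
```

play_rows(steps=[[[0.008,0,0],[0,0,0],255],[[0.016,0,0],[0,0,0],255],[[0.024,0,0],[0,0,0],255],[[0.032,0,0],[0,0,0],255],[[0.04,0,0],[0,0,0],255]])

```text
clock: 3.12
eef_pos: [553.6, 167.5, 102.7]
tcp_rot: [[0.995, -0.097, -0.001], [-0.097, -0.995, 0.0], [-0.001, -0.0, -1.0]]
force: [-3.4, -0.7, 3.1]
opening: 0.2
grip_force: 1.5
```

play_rows(steps=[[[0.01,0,0],[0,0,0],255],[[0.02,0,0],[0,0,0],255],[[0.03,0,0],[0,0,0],255],[[0.04,0,0],[0,0,0],255],[[0.049,0,0],[0,0,0],255]])

```text
clock: 3.53
eef_pos: [603.5, 162.4, 102.3]
tcp_rot: [[0.995, -0.097, 0.001], [-0.097, -0.995, -0.0], [0.001, -0.0, -1.0]]
force: [-0.5, -0.4, 1.2]
opening: 0.0
grip_force: 0.0
```

play_rows(steps=[[[0,0,0],[0,0,0],255],[[0,0,0],[0,0,0],255],[[-0.01,0,0],[0,0,0],255],[[-0.03,0,0],[0,0,0],255],[[-0.05,0,0],[0,0,0],255]])

```text
clock: 3.95
eef_pos: [550.7, 167.6, 102.0]
tcp_rot: [[0.995, -0.097, -0.001], [-0.097, -0.995, 0.0], [-0.001, 0.0, -1.0]]
force: [0.1, 0.6, -1.0]
opening: -0.2
grip_force: 0.0
```

play_rows(steps=[[[-0.03,0,0],[0,0,0],255],[[-0.06,0,0],[0,0,0],255],[[-0.08,0,-0.03],[0,0,0],255],[[-0.09,0,-0.06],[0,0,0],255],[[-0.09,0,-0.09],[0,0,0],255]])

```text
clock: 4.37
eef_pos: [458.5, 176.7, 191.8]
tcp_rot: [[0.995, -0.096, -0.004], [-0.096, -0.995, -0.0], [-0.004, 0.001, -1.0]]
force: [0.1, -0.2, 0.2]
opening: 0.1
grip_force: 0.0
```

Run:
```python
from workcell import arm
import cv2
a=arm.grab_frame("top")["color"][110:230,110:350,::-1]
b=arm.grab_frame("scene")["color"][150:310,110:350,::-1]
cv2.imwrite("pics/c3.png",cv2.vconcat([cv2.resize(a,None,fx=2,fy=2),cv2.resize(b,None,fx=2,fy=2)]))
```

```text
(no output)
```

View pics/c3.png

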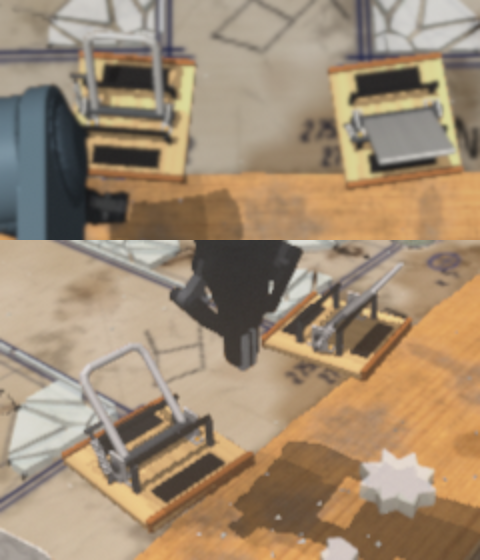

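The loop now leans away from the robot, with its bar at about (122,40) in the upper crop. The plate hasn't moved and the gripper is clear. I'll check the bar position against the far stop, then hand in.

Run:
```python
import pickle
from h import ray
from workcell import arm
f=pickle.load(open("f.pkl","rb"))["top"]
p=ray(f,110+61,110+20,106);print(p,"expected ~[661,160,106]")
if abs(p[0]-661)<12: arm.sign_off();print("done")
```

```text
[658.12154342 158.19419949 106.        ] expected ~[661,160,106]
the job is handed in; nothing more can be done
done
```

The loop rest was pushed over and snapped to its far stop: its bar measures within about 4 mm of the expected flipped position. The plate rest still leans as it did, the arm is clear, and the job was handed in at about 4.5 s.

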